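Hang the tea tongs astride the drying bar

ROBOT

A 6-joint arm with a two-finger parallel gripper is mounted at the origin on the work surface. World frame = base frame: x ahead of the robot, y to its left, z up, the work surface at z = 0. Lengths are in mm, angles in rad, forces in N, time in s.
With the tool pointing down it reaches from about 350 to 775 mm from the base axis. Payload 7.3 kg.
Tool frame: the origin (TCP) lies at the centre of the arm's flange, where the gripper is bolted on; the fingertips stand 178 mm ahead of it and the grasp point (between the pads) lies 159 mm ahead of it; z points along the fingers, y is the line along which they close (so a half turn about z gives the same grasp; the last joint's range is limited). The gripper opens to 92 mm and grips with 3 to 60 N. Pads are 19 mm wide; open, the fingers measure 130 mm over their backs; the gripper's body (75 mm by 190 mm) begins 47 mm behind the grasp point.
Start: joints at [1.001, 0.342, 1.524, -0, 1.275, -0.146], TCP at [215.874, 478.567, 404.741] pointing down, gripper open.
Joint ranges: [-2.53, 2.53], [-0.77, 2.02], [0.04, 2.7], [-1, 4.14], [0.28, 2.66], [-3.11, 3.11]. Speed limits (rad/s): [2.57, 2.57, 3.14, 3.14, 3.14, 3.14].

INTERFACE

Orientations are given as [roll, pitch, yaw] about the fixed x, y, z axes, in that order (R = Rz(yaw) Ry(pitch) Rx(roll)).
In Python, from plant import * gives the robot as it stands. The module is installed in compiled form; this text tells all that it offers.
- The arm moves only by the shell command python3 -m inch 'ROWS'. ROWS is JSON, a list of rows, each a list of 5 numbers: the shift along the tool's x, y, z in m, then the turn about the tool's z in rad, then the opening, from 0 (shut) to 1 (fully open). In form: [[tx, ty, tz, spin, claw], ...]. A call has 1 to 8 rows; each row is the pose to reach, as a shift and turn from the pose commanded when the call began, along the tool's axes at that moment; what a row does not reach only later rows make up. A row lasts 1/12 s, in which the tool goes at most 41.7 mm and 7.16 degrees, less where a joint would pass 70% of its speed; a pose out of reach is approached as far as the arm can. A call with a gripper value outside its range is refused whole. The fingers move at their own pace and stop on an object; the grip force is fixed at half the most. Time passes only in rows, so rows that repeat a pose let the fingers close. It gives the time, the measured TCP pose, the force, the opening and the grip force at its end, in the units of the state.
- get_obs(): the state, without advancing time (a new reading comes with each control period).
- capture(name): name is "scene" or "top" or "wrist"; returns a dict with "color" (420x560x3 uint8, red, green, blue), "intrinsics" (3x3 intrinsics, pixels), "distortion" ([k1, k2, p1, p2, k3] as OpenCV has them; the pictures are not rectified), "pose" (4x4, takes a point from camera to world coordinates). Camera axes: x right, y down, z forward; pixel columns grow to the right and rows downward; lengths in mm; the calibration is good to about 2 mm. A picture is of the moment at which its call begins. There is no depth.
- close_job(): hands the job in; it is judged then, once.
Trained networks look in a picture, given as the dict that the camera call returned (one of the last four; its "shot" number tells which), for a name from the list of things; names that differ only in an ending like _2 or _b are one class to them, and where a whole thing is asked for, a point or a joint stands for the part that bears it (a point fixed in the world has none). Each returns a list of dicts, best first, with "conf" (0 to 1); they miss things now and then, are a little off and sometimes report something else, mostly with a low value. They report only what shows in the picture. A call takes as long as a camera call. They do not tell look-alikes from the thing itself.
- look_for(picture, target): "rect" ([centre column, centre row, width, height] in pixels, round what is visible of it).
- trace(picture, target): "pixels" (420x560 bool, what is visible of it) and "rect" ([centre column, centre row, width, height] in pixels, round what is visible of it).
- tip_of(picture, target): "centre" ([column, row] in pixels: a listed point, or the origin of a listed thing).
The state is a dict: "time": time; "joint_positions": joint angles; "dq": joint speeds; "tau": joint torques, N m; "tool_pos": TCP position; "tcp_rot": TCP orientation; "contact_force": force on the tool from outside, world axes, zero at the start; "moment": the same for the moment, N m; "grip_width": finger opening in mm; "finger_force": force on a finger pad.
Only numpy, scipy, OpenCV 4.12 (cv2) and the standard library are available. Lean on these libraries where they do the work, as an engineer would, in place of code of your own. Each camera call takes 0.05 s, during which the arm holds its last target. There are 200 camera calls.

TASK

Take the U-shaped steel cup tongs off the low bamboo board and hang them on the bar of the drying stand, one arm on each side of the bar, arms pointing straight down and the closed bow resting on the bar. Lower them in the gripper until the bow is sitting on the bar and keep hold for a moment before letting go; do not drop them on, and do not press hard on the bar. Do not shove or tip the stand, and leave the canister, the teapot and the cups where they are.

Things in the scene. Friction and masses are not known exactly. Their poses are not given: they have to be found in the camera images.
- tongs: stiff steel cup tongs, a square U lying flat on the board, bow overhanging its edge 20-30 mm; about 120 g. x runs along the arms to the tips, y across them, z up as they lie (0 to 16 mm). Origin under the middle of the bow's inner face. Bow x -6 to 0, arms x 0 to 120 mm; 32 mm wide outside (flat, parallel), arms 4 thick, 24 apart; mouth 20 wide over the last 10 mm
- tongs_bow (a point): middle of the bow's inner face (the face that comes to rest on the bar), at x 0, y 0, z 8 mm of the tongs; axes as the tongs'
- board: bamboo board the tongs lie on, 130 x 100 x 22 mm, does not move; origin centre of its underside, z up; the tongs' arms run roughly along its 130 mm side (x)
- stand: loose drying stand of about 1 kg: dark wooden foot 240 x 110 x 18 mm and a horizontal round steel bar 12 mm thick, 210 mm long between two 12 mm posts at its ends, which do not rise above the bar; origin centre of the underside, x along the bar, z up
- bar_mid (a point): middle of the bar, on its axis, 170 mm above the foot's underside (bar top 176 mm); x along the bar, z up
- canister: white plastic canister with grey twist cap, 64 mm across, 90 mm high, standing on the tray; origin centre of underside; to be left alone
- teapot: white ceramic teapot with a chipped lid, 134 mm high, 140 mm across, spout and handle along y, 240 mm overall; origin centre of underside; to be left alone
- tray: round aluminium tray, 224 mm across, rim 12 mm high, does not move; origin centre of underside
- cup0: thick green glass tea cup standing on the tray, 68 mm across, 75 mm high; origin centre of underside; to be left alone
- cup1: thick green glass tea cup standing on the tray, 68 mm across, 75 mm high; origin centre of underside; to be left alone
Mind the look-alikes: they are no part of the job. Several things have the shape of the tongs; the one meant has the colours described above.

How it is judged:
By the outcome, as a careful person would: the job done as asked, in the order asked, and still so for the second after the job is handed in, with the robot touching nothing.
It also fails if it takes over 48 s, if anything falls off the work surface, if the arm or the gripper's body presses on something with over 40 N, if the wrist force passes 120 N, or if a joint passes its speed limit or range.

## Working session

There is one attempt and no reset: what is moved stays moved. The work goes in short steps, Python scripts to look and compute and a shell command to move; the robot and the scene stay as the last step left them, time stands still between calls to the robot, and variables do not carry over. Pictures are saved under pics/ and viewed, at most 15 in all, crops included, and the job is handed in when it is done.

```bash
mkdir -p pics
python3 - <<'E'
from plant import *
import cv2,numpy as np
o=get_obs();print({k:np.round(v,3).tolist() for k,v in o.items()})
for n in("scene","top"):
    c=capture(n);cv2.imwrite(f"pics/{n}0.png",c["color"][...,::-1])
    print(n,np.round(c["intrinsics"],1).tolist(),np.round(c["distortion"],4),np.round(c["pose"],3).tolist())
    for t in("tongs","tongs_bow","board","stand","bar_mid"):
        print(t,[(np.round(d["centre"],1).tolist(),round(d["conf"],2)) for d in tip_of(c,t)],[(np.round(d["rect"],0).tolist(),round(d["conf"],2)) for d in look_for(c,t)])
E
```

```text
{'time': 0.0, 'joint_positions': [1.001, 0.343, 1.525, 0.0, 1.275, -0.146], 'dq': [0.001, 0.001, 0.0, -0.0, 0.0, -0.001], 'tau': [0.002, -43.123, -24.422, 0.072, 0.056, -0.0], 'tool_pos': [215.802, 478.446, 404.034], 'tcp_rot': [-3.14, -0.0, 2.718], 'contact_force': [0.515, -0.353, -0.425], 'moment': [0.04, -0.007, -0.033], 'finger_force': 0.0, 'grip_width': 91.474}
scene [[476.2, 0.0, 280.4], [0.0, 476.2, 217.8], [0.0, 0.0, 1.0]] [0.0352 0.     0.     0.     0.    ] [[-0.402, 0.538, -0.741, 1479.607], [0.916, 0.236, -0.326, 240.814], [-0.001, -0.809, -0.588, 782.033], [0.0, 0.0, 0.0, 1.0]]
tongs [([236.0, 236.5], 0.86), ([223.7, 199.5], 0.78), ([184.7, 185.6], 0.43)] [([242.0, 202.0, 44.0, 28.0], 0.92), ([188.0, 195.0, 14.0, 32.0], 0.68), ([214.0, 236.0, 41.0, 14.0], 0.59)]
tongs_bow [([227.2, 197.7], 0.94), ([237.6, 239.1], 0.67), ([184.2, 187.1], 0.47)] [([216.0, 237.0, 47.0, 10.0], 0.91), ([244.0, 200.0, 45.0, 20.0], 0.86), ([189.0, 198.0, 14.0, 30.0], 0.59)]
board [([259.0, 214.2], 0.61)] [([256.0, 210.0, 54.0, 38.0], 0.74)]
stand [([446.8, 255.4], 0.94)] [([452.0, 233.0, 117.0,
[... 390 characters left out ...]
 287.7], 0.66), ([328.1, 233.7], 0.44), ([230.6, 176.9], 0.35), ([250.2, 180.5], 0.3)] [([412.0, 279.0, 28.0, 42.0], 0.6), ([354.0, 280.0, 25.0, 14.0], 0.57), ([347.0, 225.0, 42.0, 29.0], 0.52)]
tongs_bow [([231.7, 176.5], 0.66), ([425.2, 297.0], 0.61), ([366.1, 278.0], 0.55), ([323.7, 236.4], 0.46)] [([409.0, 280.0, 39.0, 42.0], 0.86), ([343.0, 277.0, 47.0, 23.0], 0.71), ([346.0, 226.0, 48.0, 28.0], 0.52)]
board [([329.0, 286.1], 0.96), ([247.6, 179.3], 0.43)] [([330.0, 284.0, 51.0, 41.0], 0.58)]
stand [([130.6, 284.0], 0.67)] [([125.0, 285.0, 116.0, 65.0], 0.84), ([130.0, 182.0, 90.0, 49.0], 0.29)]
bar_mid [([113.6, 281.7], 0.58), ([248.8, 179.0], 0.2)] [([125.0, 286.0, 108.0, 66.0], 0.9)]
```

Run:
```python
import cv2
a=cv2.imread("pics/top0.png");cv2.imwrite("pics/top0c.png",cv2.resize(a[130:370,50:450],None,fx=2,fy=2,interpolation=cv2.INTER_CUBIC))
```

```text
(no output)
```

View pics/top0c.png

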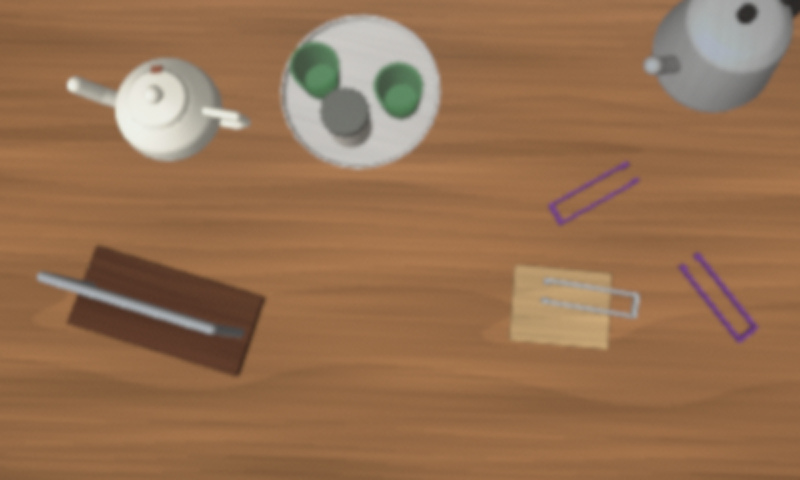

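View pics/scene0.png

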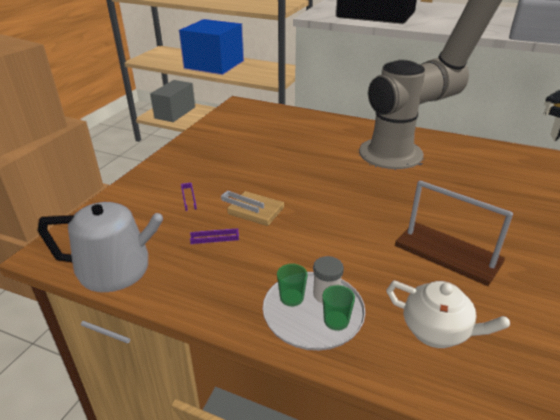

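The steel tongs are on the board: bow near px (368,282), tips near (322,275) in the top view. The purple ones are look-alikes. The stand bar runs from about (70,268) to (170,297). I'll project these to world positions.

```bash
cat > h.py <<'E'
from plant import *
import cv2,numpy as np
def onplane(c,uv,z):
    p=cv2.undistortPoints(np.array(uv,float).reshape(-1,1,2),c["intrinsics"],c["distortion"]).reshape(-1,2)
    d=np.c_[p,np.ones(len(p))]@c["pose"][:3,:3].T; o=c["pose"][:3,3]
    return o+d*((z-o[2])/d[:,2])[:,None]
def proj(c,P):
    T=np.linalg.inv(c["pose"]);return cv2.projectPoints(np.array(P,float).reshape(-1,1,3),cv2.Rodrigues(T[:3,:3])[0],T[:3,3],c["intrinsics"],c["distortion"])[0].reshape(-1,2)
E
python3 - <<'E'
from h import *
np.set_printoptions(precision=1,suppress=True)
c=capture("top");s=capture("scene")
cr=lambda x,y:(50+x/2,130+y/2)
print("bow outer corners",onplane(c,[cr(638,293),cr(636,317)],38))
print("tips",onplane(c,[cr(544,281),cr(541,300)],38))
print("board",onplane(c,[cr(515,265),cr(610,272),cr(608,348),cr(511,341)],22))
print("bar ends",onplane(c,[cr(40,277),cr(213,328)],170),"foot",onplane(c,[cr(97,246),cr(264,297),cr(239,375),cr(68,323)],18))
print("scene bar ends",onplane(s,[(417,187),(507,214)],170))
for k,i in(("top",c),("scene",s)):
  for t,z in(("bar_mid",170),("stand",0)):
    d=tip_of(i,t)
    if d: print(k,t,onplane(i,d[0]["centre"],z))
w=capture("wrist");print(np.round(w["pose"],2).tolist());cv2.imwrite("pics/w0.png",w["color"][...,::-1])
E
```

```text
bow outer corners [[ 509.6 -373.4   38. ]
 [ 478.4 -370.6   38. ]]
tips [[ 521.1 -249.9   38. ]
 [ 496.1 -246.2   38. ]]
board [[ 542.5 -212.4   22. ]
 [ 537.5 -339.5   22. ]
 [ 437.7 -336.6   22. ]
 [ 442.4 -209.    22. ]]
bar ends [[494.5 355.4 170. ]
 [442.1 147.9 170. ]] foot [[549.6 350.   18. ]
 [489.  120.9  18. ]
 [386.9 145.9  18. ]
 [446.6 376.7  18. ]]
scene bar ends [[462.8 150.6 170. ]
 [496.4 351.1 170. ]]
top bar_mid [[462.7 245.4 170. ]]
top stand [[467.9 256.    0. ]]
scene bar_mid [[471.8 243.6 170. ]]
scene stand [[463.2 247.9   0. ]]
[[0.41, 0.87, 0.27, 141.97], [0.91, -0.39, -0.12, 511.78], [0.0, 0.3, -0.96, 384.23], [0.0, 0.0, 0.0, 1.0]]
```

```bash
cat >> h.py <<'E'
def shift(p,yaw=None):
    o=get_obs();y0=o["tcp_rot"][2];d=np.array(p)-o["tool_pos"];c,s=np.cos(y0),np.sin(y0)
    sp=0 if yaw is None else (y0-np.radians(yaw)+np.pi)%(2*np.pi)-np.pi
    print("row",np.round([(c*d[0]+s*d[1])/1e3,(s*d[0]-c*d[1])/1e3,-d[2]/1e3,sp],4))
E
python3 - <<'E'
from h import *
shift([480,60,400],83.3);shift([495,-345,340],83.3)
E
```

```text
row [-0.4129 -0.2729  0.0047  1.2639]
row [-0.5931 -0.6359  0.0647  1.2639]
```

```bash
python3 -m inch '[[-0.413,-0.273,0.005,1.264,1],[-0.413,-0.273,0.005,1.264,1],[-0.413,-0.273,0.005,1.264,1],[-0.413,-0.273,0.005,1.264,1],[-0.413,-0.273,0.005,1.264,1],[-0.413,-0.273,0.005,1.264,1],[-0.413,-0.273,0.005,1.264,1],[-0.413,-0.273,0.005,1.264,1]]'
python3 -c "
from h import *
shift([495,-345,340],83.3)"
```

```text
time: 2.12
tool_pos: [394.3, 194.8, 401.6]
tcp_rot: [3.141, -0.0, 1.712]
contact_force: [1.1, 0.6, -0.2]
grip_width: 91.6
finger_force: 0.0
row [-0.5486  0.0239  0.0616  0.2579]
```

```bash
R='x'; python3 -m inch '[[-0.548,0.024,0.06,0.258,1],[-0.548,0.024,0.06,0.258,1],[-0.548,0.024,0.06,0.258,1],[-0.548,0.024,0.06,0.258,1],[-0.548,0.024,0.06,0.258,1],[-0.548,0.024,0.06,0.258,1],[-0.548,0.024,0.06,0.258,1],[-0.548,0.024,0.06,0.258,1]]'
python3 -c "
from h import *
shift([495,-345,340],83.3)"
```

```text
time: 2.78
tool_pos: [456.5, -130.9, 365.1]
tcp_rot: [3.141, 0.0, 1.459]
contact_force: [1.3, 1.0, -0.4]
grip_width: 91.9
finger_force: 0.0
row [-0.2085  0.0621  0.0251  0.0056]
```

```bash
python3 -m inch '[[-0.208,0.062,0.025,0.005,1],[-0.208,0.062,0.025,0.005,1],[-0.208,0.062,0.025,0.005,1],[-0.208,0.062,0.025,0.005,1],[-0.208,0.062,0.025,0.005,1],[-0.208,0.062,0.025,0.005,1],[-0.208,0.062,0.025,0.005,0.6],[-0.208,0.062,0.025,0.005,0.6]]'
python3 - <<'E'
from h import *
np.set_printoptions(precision=1,suppress=True)
w=capture("wrist");cv2.imwrite("pics/w1.png",w["color"][...,::-1])
print(get_obs()["tool_pos"],get_obs()["tcp_rot"][2])
np.savez("w1.npz",**{k:w[k] for k in("color","intrinsics","distortion","pose")})
for t in("tongs","tongs_bow"): 
  for d in tip_of(w,t): print(t,d["centre"],d["conf"],onplane(w,d["centre"],30 if t!="tongs" else 22))
E
```

```text
time: 3.45
tool_pos: [494.9, -342.1, 339.5]
tcp_rot: [-3.141, -0.001, 1.454]
contact_force: [-0.7, 0.3, -0.1]
grip_width: 82.9
finger_force: 0.0
[ 495.  -341.2  339.9] 1.45507754862407
tongs [286.8, 231.6] 0.88 [[ 495.4 -365.4   22. ]]
tongs [274.4, 370.6] 0.79 [[ 468.2 -501.5   22. ]]
tongs [423.8, 91.8] 0.55 [[ 609.3 -267.7   22. ]]
tongs_bow [287.0, 233.7] 0.9 [[ 495.6 -364.4   30. ]]
tongs_bow [427.8, 90.7] 0.76 [[ 609.3 -267.1   30. ]]
tongs_bow [277.2, 377.3] 0.72 [[ 470.8 -502.6   30. ]]
```

View pics/w1.png

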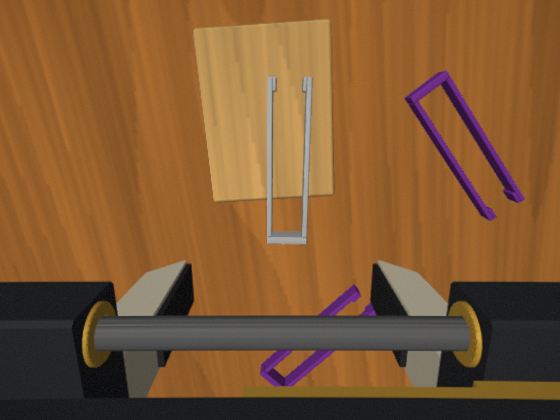

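Bow at px (287,238), tips at (270,77) and (309,77); the tongs are aligned well with the tool and the bow overhangs the board by about 30 mm. I'll work out the grasp.

Run:
```python
from h import *
np.set_printoptions(precision=1,suppress=True)
w=dict(np.load("w1.npz"))
P=onplane(w,[(268,77),(312,77),(267.5,235),(306.5,235)],38);print(P)
m=(P[2]+P[3])/2;t=(P[0]+P[1])/2;d=(t-m)[:2];print(m,t,np.linalg.norm(d),np.degrees(np.arctan2(d[1],d[0])))
print(onplane(w,[(214,201),(332,193)],22), onplane(w,[(287,243)],22))
u=d/np.linalg.norm(d);g=m[:2]+u*4
shift([*g,230],np.degrees(np.arctan2(d[1],d[0])))
```

```text
[[ 495.7 -244.5   38. ]
 [ 526.3 -248.1   38. ]
 [ 480.3 -360.9   38. ]
 [ 511.1 -364.5   38. ]]
[ 495.7 -362.7   38. ] [ 511.  -246.3   38. ] 117.38940291973068 82.50035787634299
[[ 439.4 -332.2   22. ]
 [ 535.6 -336.8   22. ]] [[ 494.4 -375.5   22. ]]
row [-0.   0.   0.1  0. ]
```

```bash
python3 -m inch '[[-0.022,0.003,0.035,0.015,0.6],[-0.022,0.003,0.07,0.015,0.6],[-0.022,0.003,0.1,0.015,0.6],[-0.022,0.003,0.1,0.015,0.6]]'
python3 -c "
from h import *
shift([495.4,-365,204],82.5)"
```

```text
time: 3.93
tool_pos: [494.3, -361.8, 234.7]
tcp_rot: [-3.133, -0.007, 1.441]
contact_force: [-0.7, 1.7, -1.0]
grip_width: 55.4
finger_force: 0.0
row [-0.003   0.0015  0.0307  0.0012]
```

```bash
python3 -m inch '[[-0.003,0.0015,0.02,0.001,0.6],[-0.003,0.0015,0.031,0.001,0.5],[-0.003,0.0015,0.031,0.001,0.4],[-0.003,0.0015,0.031,0.001,0.34],[-0.003,0.0015,0.031,0.001,0.34],[-0.003,0.0015,0.031,0.001,0.34],[-0.003,0.0015,0.031,0.001,0.34]]'
```

```text
time: 4.52
tool_pos: [497.0, -367.7, 210.5]
tcp_rot: [3.14, 0.001, 1.439]
contact_force: [0.3, -1.1, 2.3]
grip_width: 31.2
finger_force: 16.7
```

```bash
python3 -m inch '[[0,0,0,0,0.343],[0,0,0,0,0.343]]';python3 -m inch '[[0,0,0,0,0.34],[0,0,0,0,0.34]]'
python3 - <<'E'
from h import *
w=capture("wrist");cv2.imwrite("pics/w2.png",w["color"][...,::-1])
print(get_obs()["tool_pos"])
E
```

```text
time: 4.68
tool_pos: [496.9, -367.9, 210.0]
tcp_rot: [3.14, 0.001, 1.439]
contact_force: [0.9, -0.4, 2.4]
grip_width: 31.6
finger_force: 12.6
time: 4.85
tool_pos: [496.9, -368.0, 209.7]
tcp_rot: [3.14, 0.001, 1.439]
contact_force: [1.1, -1.6, 4.4]
grip_width: 31.5
finger_force: 19.1
[ 496.94510925 -367.97355074  209.67255229]
```

View pics/w2.png

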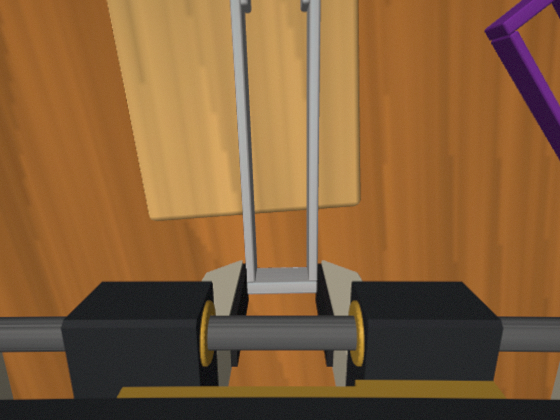

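Fingers hold the bow end at px (285,280), with a shallow overlap that suits swivelling. I'll lift to see whether it droops.

```bash
python3 -m inch '[[0,0,-0.01,0,0.335],[0,0,-0.025,0,0.335],[0,0,-0.04,0,0.335],[0,0,-0.06,0,0.335],[0,0,-0.08,0,0.335],[0,0,-0.08,0,0.335],[0,0,-0.08,0,0.335],[0,0,-0.08,0,0.335]]'
python3 - <<'E'
from h import *
w=capture("wrist");cv2.imwrite("pics/w3.png",w["color"][...,::-1]);s=capture("scene")
cv2.imwrite("pics/s3.png",cv2.resize(s["color"][130:290,140:360,::-1],None,fx=3,fy=3,interpolation=cv2.INTER_CUBIC))
o=get_obs();print(o["tool_pos"],o["moment"],o["grip_width"],o["finger_force"])
E
```

```text
time: 5.57
tool_pos: [496.3, -367.2, 287.8]
tcp_rot: [-3.14, -0.002, 1.439]
contact_force: [-0.0, -0.0, -1.1]
grip_width: 31.2
finger_force: 30.0
[ 496.31355575 -367.24262563  287.37715866] [-0.15054085  0.0962429  -0.01516395] 31.084835457406715 29.969489872455597
```

View pics/s3.png

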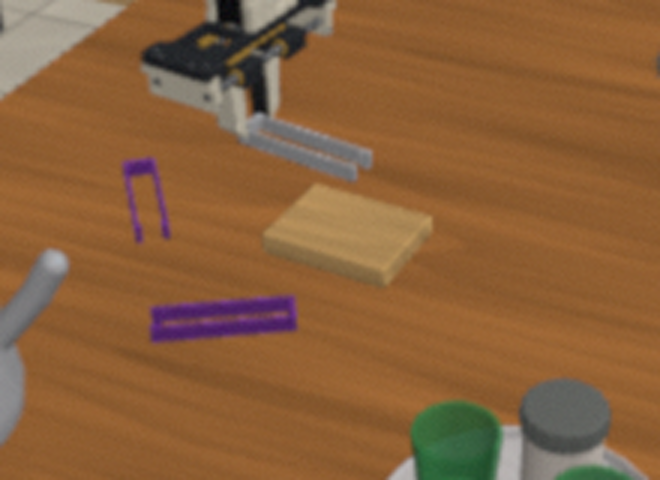

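```bash
python3 -m inch '[[0,0,-0.03,0,0.335],[0,0,-0.03,0,0.341],[0,0,-0.03,0,0.343],[0,0,-0.03,0,0.343],[0,0,-0.03,0,0.343],[0,0,-0.03,0,0.343]]'
python3 - <<'E'
from h import *
w=capture("wrist");cv2.imwrite("pics/w3.png",w["color"][...,::-1])
for t in("tongs",):
  for d in trace(w,t): print(d["rect"],d["conf"])
E
```

```text
time: 6.17
tool_pos: [496.5, -367.4, 317.7]
tcp_rot: [-3.14, -0.002, 1.439]
contact_force: [0.3, -0.9, -0.5]
grip_width: 31.7
finger_force: 11.3
[476.6, 109.3, 132.9, 170.0] 0.95
[307.4, 329.2, 104.2, 114.9] 0.87
[283.0, 207.6, 67.2, 189.5] 0.81
```

The tips have moved in the tool view, so it is drooping. I'll hold at this force and track the angle.

```bash
cat >> h.py <<'E'
def ang():
    w=capture("wrist");o=get_obs();y=o["tcp_rot"][2];u=np.array([np.cos(y),np.sin(y),0]);p=np.array(o["tool_pos"])-[0,0,175]
    ds=[d for d in trace(w,"tongs") if abs(d["rect"][0]-285)<40 and d["rect"][2]<90]
    for d in ds[:2]:
        r=d["rect"];top=r[1]-r[3]/2
        a=np.radians(np.arange(-20,100,1));T=np.array([p+118*(u*np.cos(b)+np.array([0,0,-1])*np.sin(b)) for b in a])
        q=proj(w,T);print("rect",np.round(r),"droop deg",np.degrees(a[np.argmin(abs(q[:,1]-top))]),round(d["conf"],2))
    return w
E
python3 -c "
from h import *
ang()"
python3 -m inch '[[0,0,0,0,0.344],[0,0,0,0,0.344],[0,0,0,0,0.344]]'
python3 -c "
from h import *
cv2.imwrite('pics/w4.png',ang()['color'][...,::-1])"
```

```text
rect [282. 225.  69. 168.] droop deg 62.0 0.61
time: 6.62
tool_pos: [496.7, -367.6, 319.1]
tcp_rot: [3.142, -0.0, 1.439]
contact_force: [-0.0, -0.3, -1.5]
grip_width: 31.7
finger_force: 9.2
rect [282. 222.  69. 170.] droop deg 61.0 0.81
```

View pics/w4.png

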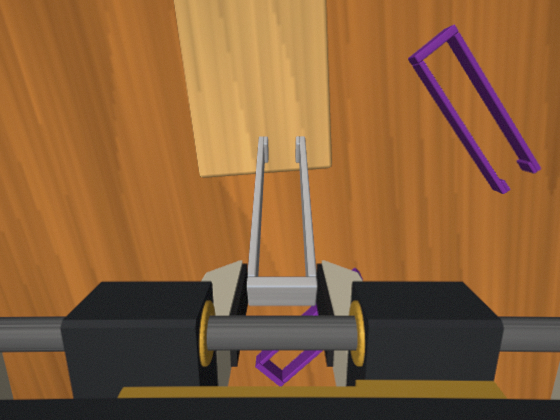

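Drooped to about 60°, tips at px (263–300,140) over the board. I'll raise a bit and loosen slightly more.

```bash
python3 -m inch '[[0,0,-0.02,0,0.344],[0,0,-0.03,0,0.344],[0,0,-0.03,0,0.3445],[0,0,-0.03,0,0.3445],[0,0,-0.03,0,0.3445]]'
python3 -c "
from h import *
ang()"
python3 -m inch '[[0,0,0,0,0.3455],[0,0,0,0,0.3455],[0,0,0,0,0.3455],[0,0,0,0,0.3455]]'
python3 -c "
from h import *
ang()"
```

```text
time: 7.13
tool_pos: [496.5, -367.5, 348.6]
tcp_rot: [-3.141, -0.0, 1.439]
contact_force: [0.3, 0.1, -1.0]
grip_width: 32.0
finger_force: 8.2
rect [282. 224.  70. 164.] droop deg 63.0 0.65
time: 7.57
tool_pos: [496.7, -367.6, 348.9]
tcp_rot: [-3.141, -0.0, 1.439]
contact_force: [0.5, -0.7, -0.7]
grip_width: 31.7
finger_force: 6.2
rect [283. 223.  67. 167.] droop deg 62.0 0.88
```

```bash
python3 -m inch '[[0,0,0,0,0.3463],[0,0,0,0,0.3463],[0,0,0,0,0.3463],[0,0,0,0,0.3463]]'
python3 -c "
from h import *
ang()"
python3 -m inch '[[0,0,0,0,0.347],[0,0,0,0,0.347],[0,0,0,0,0.347]]'
python3 -c "
from h import *
ang()"
```

```text
time: 8.0
tool_pos: [496.7, -367.6, 349.1]
tcp_rot: [3.142, -0.0, 1.439]
contact_force: [-0.1, 0.2, -1.4]
grip_width: 31.7
finger_force: 4.3
rect [282. 244.  67. 129.] droop deg 77.0 0.89
time: 8.35
tool_pos: [496.7, -367.6, 349.1]
tcp_rot: [3.142, -0.0, 1.439]
contact_force: [0.0, 0.7, -1.8]
grip_width: 31.8
finger_force: 3.0
rect [282. 245.  70. 126.] droop deg 78.0 0.84
```

```bash
python3 -m inch '[[0.03,0,0,0,0.3463],[0.06,0,0,0,0.3463],[0.06,0,0,0,0.335],[0.06,0,0,0,0.335]]'
python3 -c "
from h import *
cv2.imwrite('pics/w5.png',ang()['color'][...,::-1])"
```

```text
time: 8.78
tool_pos: [504.9, -306.9, 349.4]
tcp_rot: [3.141, 0.0, 1.441]
contact_force: [0.5, -1.3, -1.0]
grip_width: 31.2
finger_force: 22.7
rect [283. 266.  68.  91.] droop deg 93.0 0.78
rect [298. 370.  72.  35.] droop deg 99.0 0.56
```

View pics/w5.png

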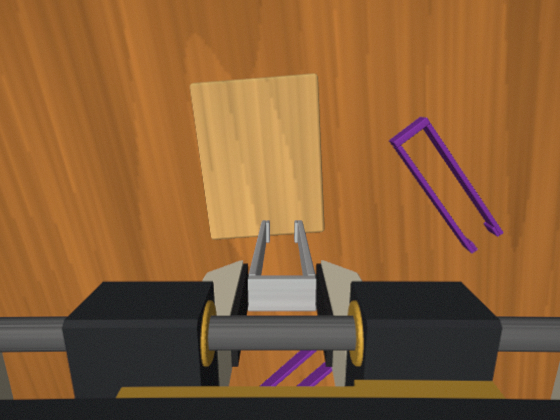

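Now about vertical: tips at px (267,222) and (298,222), below the bow. I'll raise and carry it toward the stand with a firm grip.

```bash
python3 -m inch '[[0,0,-0.03,0,0.3],[0,0,-0.07,0,0.3],[0,0,-0.11,0,0.3],[0,0,-0.15,0,0.3],[0,0,-0.15,0,0.3]]'
python3 -c "
from h import *
shift([530,0,500],75.2);shift([468,245,500],75.2)"
```

```text
time: 9.3
tool_pos: [504.2, -309.2, 508.3]
tcp_rot: [3.128, 0.008, 1.437]
contact_force: [-0.0, -0.2, -0.6]
grip_width: 30.7
finger_force: 30.0
row [ 0.3098 -0.0155  0.0083  0.1249]
row [ 0.5444 -0.1096  0.0083  0.1249]
```

```bash
python3 -m inch '[[0.02,0,0,0.02,0.3],[0.05,0,0,0.04,0.3],[0.09,0,0,0.08,0.3],[0.13,-0.002,0,0.125,0.3],[0.17,-0.005,0,0.125,0.3],[0.21,-0.008,0,0.125,0.3],[0.25,-0.011,0,0.125,0.3],[0.29,-0.015,0,0.125,0.3]]'
python3 -c "
from h import *
shift([468,245,500],75.2)"
```

```text
time: 9.97
tool_pos: [528.0, -17.9, 499.0]
tcp_rot: [3.141, 0.0, 1.312]
contact_force: [0.6, 0.5, -1.3]
grip_width: 30.7
finger_force: 30.0
row [ 0.2388 -0.1252 -0.001  -0.0003]
```

```bash
python3 -m inch '[[0.035,-0.018,-0.01,0,0.3],[0.07,-0.036,-0.01,0,0.3],[0.105,-0.054,-0.01,0,0.3],[0.14,-0.073,-0.01,0,0.3],[0.175,-0.092,-0.01,0,0.3],[0.21,-0.11,-0.01,0,0.3],[0.23,-0.12,-0.01,0,0.3],[0.239,-0.125,-0.01,0,0.3]]'
python3 -m inch '[[0,0,0,0,0.3],[0,0,0,0,0.3]]'
python3 - <<'E'
from h import *
w=ang();cv2.imwrite('pics/w6.png',w['color'][...,::-1])
np.savez("w6.npz",**{k:w[k] for k in("color","intrinsics","distortion","pose")})
s=capture("scene");cv2.imwrite("pics/s6.png",cv2.resize(s["color"][60:300,340:560,::-1],None,fx=2.4,fy=2.4,interpolation=cv2.INTER_CUBIC))
o=get_obs();print(o["tool_pos"],o["tcp_rot"])
E
```

```text
time: 10.63
tool_pos: [467.4, 246.4, 508.9]
tcp_rot: [3.142, -0.001, 1.316]
contact_force: [0.6, -0.5, -2.2]
grip_width: 30.8
finger_force: 30.0
time: 10.8
tool_pos: [468.3, 243.5, 508.9]
tcp_rot: [3.141, 0.001, 1.314]
contact_force: [-0.1, -0.1, -0.2]
grip_width: 30.5
finger_force: 30.0
rect [281. 265.  68.  99.] droop deg 91.0 0.98
[468.41730998 242.71333131 509.11912249] [3.14125312e+00 3.09504466e-04 1.31151776e+00]
```

View pics/w6.png

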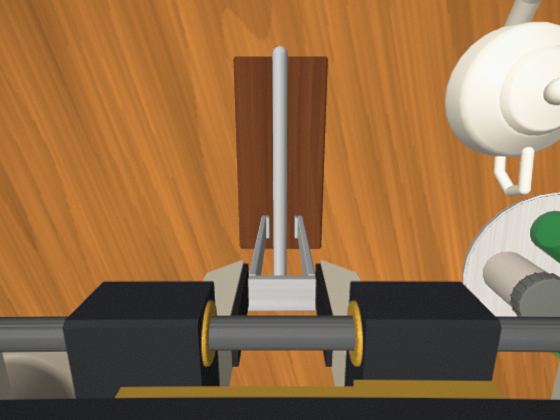

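View pics/s6.png

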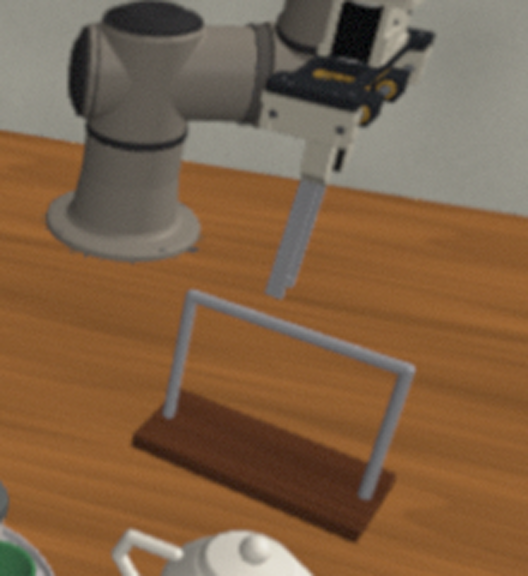

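Bar runs in the wrist view from (280,50) to (280,272), between the tips at (266,222) and (298,222). In the scene crop the tongs lean slightly past vertical. I'll quantify both.

Run:
```python
from h import *
w=dict(np.load("w6.npz"));P=onplane(w,[(280.5,60),(279.7,268)],176);print("bar",P.round(1))
d=P[0]-P[1];yb=np.arctan2(d[1],d[0]);print("bar yaw",np.degrees(yb),"len seen",np.linalg.norm(d))
o=get_obs();y=o["tcp_rot"][2];t=np.array(o["tool_pos"]);u=np.array([np.cos(y),np.sin(y),0]);n=np.array([np.sin(y),-np.cos(y),0])
print("lateral (tool y) of bar at two pts",((P-t)@n).round(2),"along",((P-t)@u).round(1),"yaw",np.degrees(y))
# lateral of tip mids
Q=onplane(w,[(282.5,222)],t[2]-175-115);print("tips lateral",((Q-t)@n).round(2),"along",((Q-t)@u).round(1))
Q=onplane(w,[(282,278)],t[2]-172);print("bow edge",((Q-t)@n).round(2),"along",((Q-t)@u).round(1))
# scene lean
s=capture("scene")
for a in (-10,-5,0,5):
    b=t-[0,0,172]; q=proj(s,[b,b+118*(-np.array([0,0,1])*np.cos(np.radians(a))+u*np.sin(np.radians(a)))]);v=q[1]-q[0];print(a,"slope",(v[0]/v[1]).round(3),((q-[340,60])*2.4).round())
```

```text
bar [[494.8 350.5 176. ]
 [449.6 182.  176. ]]
bar yaw 74.96218174809067 len seen 174.45891524227036
lateral (tool y) of bar at two pts [-2.11 -2.66] along [110.9 -63.5] yaw 75.14443232053317
tips lateral [-0.4] along [-5.8]
bow edge [-1.03] along [6.1]
-10 slope -0.481 [[323. 169.]
 [271. 276.]]
-5 slope -0.369 [[323. 169.]
 [281. 280.]]
0 slope -0.265 [[323. 169.]
 [292. 284.]]
5 slope -0.165 [[323. 169.]
 [303. 287.]]
```

```bash
python3 -m inch '[[0.003,-0.0016,0.01,0.003,0.3],[0.005,-0.0016,0.025,0.003,0.3],[0.005,-0.0016,0.03,0.003,0.3],[0.005,-0.0016,0.03,0.003,0.3]]'
python3 -m inch '[[0,0,0.006,0,0.3],[0,0,0.012,0,0.3],[0,0,0.018,0,0.3],[0,0,0.024,0,0.3],[0,0,0.03,0,0.3],[0,0,0.03,0,0.3]]'
python3 - <<'E'
from h import *
w=capture("wrist");cv2.imwrite('pics/w7.png',w['color'][180:340,180:380][:,:,::-1].repeat(3,0).repeat(3,1))
o=get_obs();print(o["tool_pos"],o["contact_force"])
E
```

```text
time: 11.33
tool_pos: [467.4, 249.1, 477.2]
tcp_rot: [-3.139, 0.002, 1.31]
contact_force: [-0.2, -0.3, -2.5]
grip_width: 30.7
finger_force: 30.0
time: 11.83
tool_pos: [467.3, 249.4, 447.6]
tcp_rot: [-3.14, 0.001, 1.311]
contact_force: [0.2, -0.2, -1.7]
grip_width: 31.0
finger_force: 30.0
[467.37690706 249.46082157 448.37425513] [-0.51144084  0.60486227 -1.96989638]
```

View pics/w7.png

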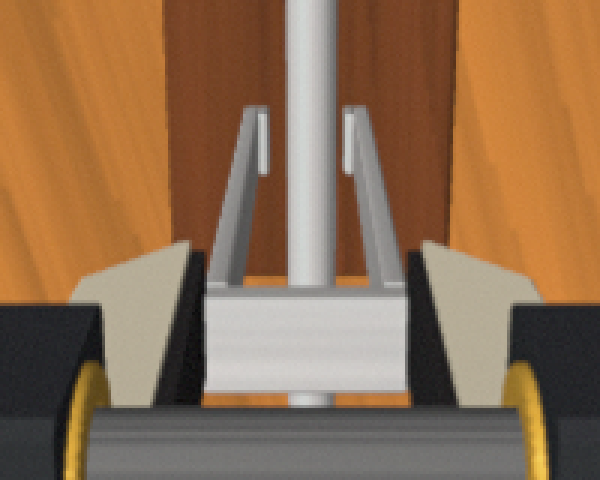

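Bar lies centred between the arms (crop x≈311, arms 245–368), with no contact force. I'll continue down.

```bash
python3 -m inch '[[0,0,0.012,0,0.3],[0,0,0.025,0,0.3],[0,0,0.038,0,0.3],[0,0,0.05,0,0.3],[0,0,0.062,0,0.3],[0,0,0.07,0,0.3],[0,0,0.075,0,0.3],[0,0,0.075,0,0.3]]'
python3 -m inch '[[0,0,0.002,0,0.3],[0,0,0.004,0,0.3],[0,0,0.006,0,0.3],[0,0,0.006,0,0.3]]'
```

```text
time: 12.55
tool_pos: [467.4, 249.4, 373.4]
tcp_rot: [-3.14, 0.001, 1.311]
contact_force: [0.2, -0.7, -1.3]
grip_width: 31.1
finger_force: 30.0
time: 12.88
tool_pos: [467.4, 249.5, 368.1]
tcp_rot: [3.142, -0.0, 1.311]
contact_force: [-0.1, 0.7, -1.2]
grip_width: 30.5
finger_force: 30.0
```

```bash
python3 -m inch '[[0,0,0.002,0,0.3],[0,0,0.004,0,0.3],[0,0,0.006,0,0.3],[0,0,0.006,0,0.3]]'
python3 -m inch '[[0,0,0.001,0,0.3],[0,0,0.002,0,0.3],[0,0,0.003,0,0.3],[0,0,0.003,0,0.3]]'
python3 - <<'E'
from h import *
for n in("scene",):
    s=capture(n);cv2.imwrite("pics/s8.png",cv2.resize(s["color"][150:270,400:520,::-1],None,fx=5,fy=5,interpolation=cv2.INTER_CUBIC))
E
```

```text
time: 13.22
tool_pos: [467.4, 249.4, 361.7]
tcp_rot: [-3.141, 0.0, 1.311]
contact_force: [-0.5, -0.6, -2.0]
grip_width: 31.1
finger_force: 30.0
time: 13.55
tool_pos: [467.4, 249.5, 358.9]
tcp_rot: [-3.141, 0.0, 1.311]
contact_force: [-0.3, 0.2, -1.7]
grip_width: 30.6
finger_force: 30.0
```

```bash
python3 -m inch '[[0,0,0.001,0,0.3],[0,0,0.002,0,0.3],[0,0,0.002,0,0.3]]'
python3 -m inch '[[0,0,0.001,0,0.3],[0,0,0.0015,0,0.3],[0,0,0.0015,0,0.3]]'
```

```text
time: 13.85
tool_pos: [467.4, 249.5, 356.9]
tcp_rot: [-3.141, 0.0, 1.311]
contact_force: [0.3, 0.5, -1.8]
grip_width: 30.7
finger_force: 30.0
time: 14.1
tool_pos: [467.4, 249.5, 356.2]
tcp_rot: [3.141, -0.0, 1.311]
contact_force: [-1.8, -0.8, 3.3]
grip_width: 30.9
finger_force: 30.0
```

View pics/s8.png

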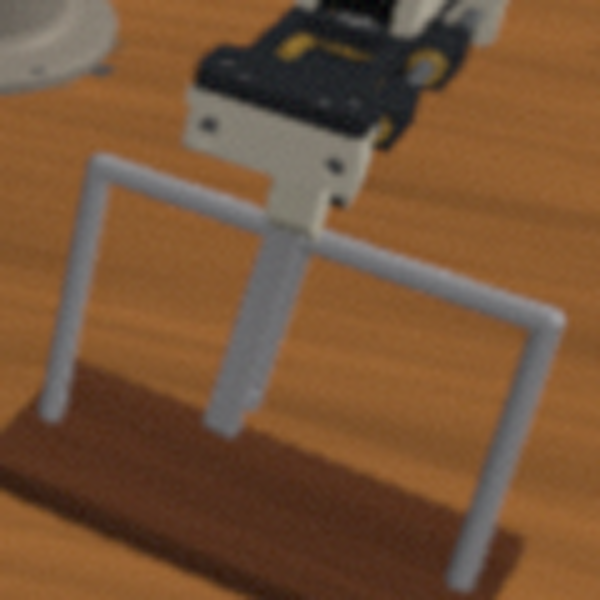

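Contact felt (about 5 N). The tongs straddle the bar. Next I'll ease the grip so the bow seats flat while still held, hold, then check.

```bash
python3 -m inch '[[0,0,0,0,0.3],[0,0,0,0,0.34],[0,0,0,0,0.343],[0,0,0,0,0.345],[0,0,0,0,0.3463],[0,0,0,0,0.3463],[0,0,0,0,0.3463],[0,0,0,0,0.3463]]'
python3 -m inch '[[0,0,0.001,0,0.3463],[0,0,0.001,0,0.3463],[0,0,0.001,0,0.3463],[0,0,0.001,0,0.3463],[0,0,0.001,0,0.3463],[0,0,0.001,0,0.3463]]'
```

```text
time: 14.77
tool_pos: [467.4, 249.5, 355.8]
tcp_rot: [3.141, -0.0, 1.311]
contact_force: [-2.1, -1.7, 4.8]
grip_width: 32.1
finger_force: 4.1
time: 15.27
tool_pos: [467.4, 249.6, 354.7]
tcp_rot: [-3.141, -0.0, 1.311]
contact_force: [-2.6, -0.5, 4.5]
grip_width: 31.6
finger_force: 5.5
```

```bash
python3 -m inch '[[0,0,0,0,0.3463],[0,0,0,0,0.348],[0,0,0,0,0.35],[0,0,0,0,0.36],[0,0,0,0,0.38],[0,0,0,0,0.42],[0,0,0,0,0.46],[0,0,0,0,0.46]]'
python3 - <<'E'
from h import *
w=capture("wrist");s=capture("scene")
a=w['color'][180:340,180:380];a=cv2.resize(a,(500,400));b=cv2.resize(s["color"][150:270,400:490],(300,400))
cv2.imwrite("pics/c9.png",np.hstack([a,b])[:,:,::-1])
E
```

```text
time: 15.93
tool_pos: [467.5, 249.5, 354.4]
tcp_rot: [-3.142, 0.0, 1.311]
contact_force: [0.6, -0.3, 0.3]
grip_width: 41.7
finger_force: 0.0
```

View pics/c9.png

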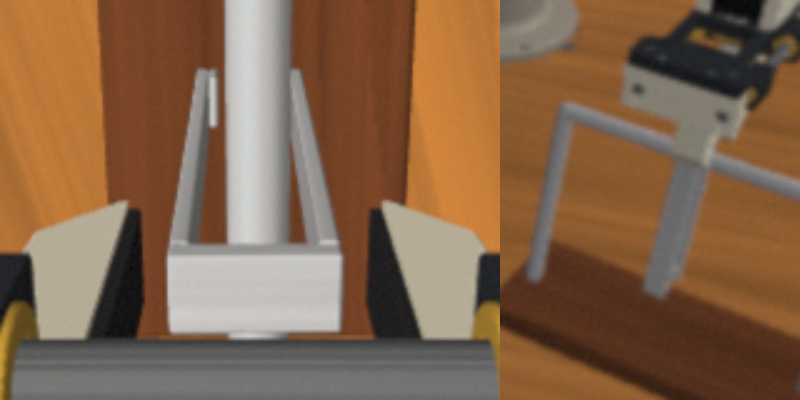

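The tongs hang free on the bar with pads clear on both sides (crop bow x 168–342). I'll retreat straight up.

```bash
python3 -m inch '[[0,0,0,0,0.5],[0,0,-0.005,0,0.5],[0,0,-0.015,0,0.55],[0,0,-0.035,0,0.6],[0,0,-0.06,0,0.6],[0,0,-0.09,0,0.6],[0,0,-0.12,0,0.6],[0,0,-0.12,0,0.6]]'
python3 -m inch '[[0,0,0,0,0.6],[0,0,0,0,0.6],[0,0,0,0,0.6],[0,0,0,0,0.6],[0,0,0,0,0.6],[0,0,0,0,0.6],[0,0,0,0,0.6],[0,0,0,0,0.6]]'
python3 - <<'E'
from h import *
w=capture("wrist");s=capture("scene")
P=lambda i,l,t:[np.round(d["centre"]).tolist() for d in tip_of(i,l)][:3]
print(P(s,"tongs_bow",0),P(s,"bar_mid",0),P(s,"stand",0))
a=cv2.resize(w['color'],(440,330));b=cv2.resize(s["color"][150:270,400:520],(330,330))
cv2.imwrite("pics/c10.png",np.hstack([a,b])[:,:,::-1])
E
```

```text
time: 16.7
tool_pos: [467.6, 249.6, 481.9]
tcp_rot: [3.132, -0.007, 1.311]
contact_force: [0.8, 0.2, -0.1]
grip_width: 55.3
finger_force: 0.0
time: 17.37
tool_pos: [467.5, 249.5, 474.4]
tcp_rot: [-3.141, 0.0, 1.311]
contact_force: [0.0, -0.1, -0.1]
grip_width: 54.9
finger_force: 0.0
[[461.0, 193.0], [241.0, 236.0], [185.0, 183.0]] [[463.0, 201.0]] [[449.0, 253.0]]
```

View pics/c10.png

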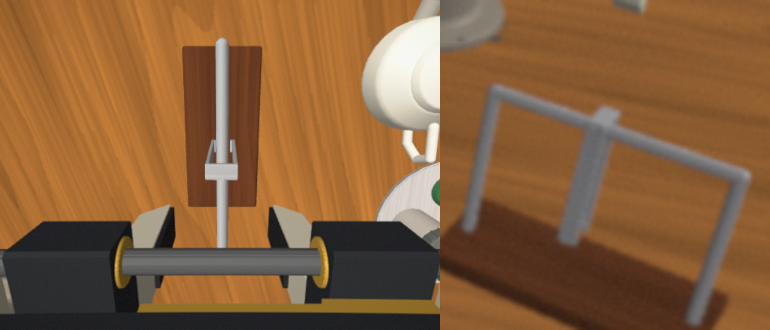

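The tongs hang straight on the bar with one arm on each side, the stand has not moved, and the gripper is well clear. I'll hand in.

```bash
python3 -c "
from plant import *
print(close_job())"
```

```text
the job is handed in; nothing more can be done
None
```

The steel tongs hang on the stand's bar, bow seated and one arm on each side, with the stand still in place and the gripper clear; the job was handed in at about 17.5 s.

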